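# Mix a sample bottle in the end-over-end mixer

## Task

Take the blue-capped amber bottle from the long rack, slide it upright and fully home into the yellow-forked carrier of the mixer, let go of it, and swing the crank over to its far stop so that the bottle hangs upside down. Keep it upside down for at least two seconds, then swing the crank back to its starting stop so that the bottle is upright again. Finally take it out and set it down gently, upright, in the empty square beige tray, leaving the other bottles and the white beaker undisturbed.

Things in the scene. Friction and masses are not known exactly. Their poses are not given: they have to be found in the camera images.
- blue_bottle: Bottle to mix: closed amber bottle, paper label, BLUE cap; 145 mm tall, 0.15 to 0.31 kg. Body 54 mm diameter up to 80 mm, conical shoulder to 90 mm, neck 26 mm diameter to 108 mm, cap 36 mm diameter from 108 to 145 mm (grip it there from above). It starts in any of the rack's three places. Origin: centre of its underside, z up its axis.
- white_bottle: A like bottle with a WHITE cap (bystander, same size as the blue-capped one), standing in the rack. Origin: centre of its underside, z up its axis. It must stay where it is.
- red_bottle: A like bottle with a RED cap (bystander, same size as the blue-capped one), standing in the rack. Origin: centre of its underside, z up its axis. It must stay where it is.
- beaker: Loose white ceramic beaker (bystander), 70 mm diameter at the rim, 85 mm tall; origin under its centre. Leave it.
- rack: Long beige open tray, fixed, 280 (own x) x 85 (own y) x 22 mm, walls and floor 5 mm, in which the three bottles stand in a row along its x, 90 mm apart. Origin: centre of its underside.
- out_tray: Empty square beige tray, fixed, 120 x 120 x 20 mm, walls and floor 5 mm: the place for the mixed bottle. Origin: centre of its underside.
- mixer: Fixed end-over-end mixer: grey base 170 (own x) x 150 (own y) x 12 mm, two white posts at own y +-52 mm, 132 mm tall, and a rotor on a level axle along own y, 115 mm above the origin. Origin: centre of the base's underside; own x points from the carrier's open mouth to its back rails, roughly away from the robot; z up.
- rotor (a joint): Rotor (aluminium carrier with yellow fork, and crank), rad. 0 = carrier upright, mouth facing the mixer's -x (start stop). It turns one way only, the carrier's top going to the mixer's +x, mouth passing upwards, to the far stop 2.97 = upside down. Stays where left (axle friction 0.15 N m, about 2.5 N at the crank grip).
- seat (a point): Point on the carrier's floor for the centre of the bottle's underside: 62 mm from the axle, straight above the mixer's origin and 53 mm above the table when upright. Turns with the rotor; its axes are the mixer's at angle 0. Floor reaches 28 mm in front (-x) of it, two upright back rails behind it (+x) stop and centre the body when the bottle is fully home, within 3 mm of this point; side walls 32 mm to each side.
- slot (a point): Middle of the neck slot in the carrier's yellow fork, 93 mm above seat (fork's underside; its top is 100 mm above). Slot 36 mm wide, open to -x, prongs reaching 22 mm in front of it. The bottle slides in level, along own +x, its underside 1 to 5 mm above the carrier floor and its cap above the fork; up-and-down play about 6 mm. Turns with the rotor.
- crank_grip (a point): Middle of the black crank grip, a freely spinning sleeve, 20 mm diameter, 74 mm long, along the mixer's y, on its -y side, 125 mm from the mixer's middle (the 10 mm thick crank arm is at 80 mm). 60 mm from the axle: level with it in front (-x) at angle 0, straight above it at 1.57, behind it (+x) at the far stop. Turns with the rotor.

How it is judged:
By the outcome, as a careful person would: the job done as asked, in the order asked, and still so for the second after the job is handed in, with the robot touching nothing.
It also fails if it takes over 72 s, if anything falls off the work surface, if the arm or the gripper's body presses on something with over 40 N, if the wrist force passes 120 N, or if a joint passes its speed limit or range.

## Robot

A 6-joint arm with a two-finger parallel gripper is mounted at the origin on the work surface. World frame = base frame: x ahead of the robot, y to its left, z up, the work surface at z = 0. Lengths are in m, angles in degrees, forces in N, time in s.
With the tool pointing down it reaches from about 0.4 to 0.825 m from the base axis. Payload 7 kg.
Tool frame: the origin (TCP) lies midway between the tips of the shut fingers; the grasp point (between the pads) lies 19 mm behind it; z points along the fingers, y is the direction in which the jaws open and shut (so a half turn about z gives the same grasp; the last joint's range is limited). The gripper opens to 88 mm and grips with 3 to 60 N. Pads are 19 mm wide; open, the fingers measure 130 mm over their backs; the gripper's body (78 mm by 193 mm) begins 47 mm behind the grasp point.
Start: joints at [84.402, 20.546, 0.682, 0, -70.136, -16.507], TCP at [0.254, 0.625, 0.2] pointing down, gripper open.
Joint ranges: [-176.03, 176.03], [-82.01, 121.73], [-58.28, 71.71], [-173.87, 95.51], [-174.79, -0.11], [-173.66, 173.66]. Speed limits (degrees/s): [136.94, 136.94, 172.46, 180, 180, 180].

## Interface

Orientations are given as a 3x3 rotation matrix whose columns are the frame's x, y, z axes.
In Python, from rig import robot gives the robot as it stands. Calls block until the motion is done:
- robot.goto(position, orientation): joint-space move of the TCP to a pose.
- robot.servo_line(position, ori=None, speed=0.15): straight line of the TCP; ori=None keeps the orientation; speed is the mean speed in m/s.
- robot.movej(angles): joint-space move.
- robot.move_gripper(opening): opening from 0.0 (shut) to 1.0 (fully open); the grip force is fixed at half the most; returns when the fingers have stopped.
- robot.dwell(seconds).
- robot.ik(position, orientation): joint angles nearest the present ones, or None.
- robot.grab_frame(name): name is "side" or "top"; returns (picture, depth): 384x512x3 uint8, red, green, blue; 384x512 float32, m along the optical axis (not along the pixel's ray), 0 where there is no reading.
- robot.camera_info(name): a dict with "vfov" (degrees; the focal length in pixels is half the picture's height over the tangent of half this angle, whatever the lens; pixels are square), "cx", "cy" (the principal point, pixels), "k1" (the pictures are not rectified: a ray, as slopes to the right and down, at radius r is drawn at 1 + k1 r^2 times it, then the intrinsics apply), "view" (4x4, takes a point from world to camera coordinates). Camera axes: x right, y down, z forward; pixel columns grow to the right and rows downward; lengths in m; the calibration is good to about 2 mm. A picture is of the moment at which its call begins. camera_info takes no time and is no camera call.
A pose or a line that the arm cannot do raises robot.Unreachable and nothing moves.
- robot.job_done(): hands the job in, once; it reports no verdict.
Readings, each from a call of its own:
- robot.read_t(): time.
- robot.read_qpos(): joint angles.
- robot.read_qvel(): joint speeds.
- robot.read_effort(): joint torques, N m.
- robot.read_position(): TCP position.
- robot.read_tcp_rot(): TCP orientation.
- robot.read_force(): force on the tool from outside, world axes, zero at the start.
- robot.read_ft_torque(): the same for the moment, N m.
- robot.read_grip_width(): opening from 0.0 (shut) to 1.0 (fully open).
Only numpy, scipy, OpenCV 4.12 (cv2) and the standard library are available. Lean on these libraries where they do the work, as an engineer would, in place of code of your own. Each camera call takes 0.05 s, during which the arm holds its last target.

## Working session

There is one attempt and no reset: what is moved stays moved. The work goes in short steps, each a Python script; the robot and the scene stay as the last script left them, time stands still between calls to the robot, and variables do not carry over. Pictures are saved under pics/ and viewed, and the job is handed in when it is done.

```bash
ls; mkdir -p pics; python3 - <<'E'
from rig import robot
import cv2,numpy as np
for n in("side","top"):
    im,d=robot.grab_frame(n); np.savez(f"pics/{n}0.npz",im=im,d=d)
    cv2.imwrite(f"pics/{n}0.png",cv2.resize(im[:,:,::-1],(768,576),interpolation=cv2.INTER_CUBIC))
    print(n,robot.camera_info(n))
print(robot.read_t(),robot.read_position(),robot.read_tcp_rot())
E
```

```text
pics
side {'vfov': 51.77090931503729, 'cx': 253.89953308970885, 'cy': 192.66825341432178, 'k1': 0.0358064607585943, 'view': array([[-0.99430903, -0.10649723, -0.00281128,  0.57715878],
       [-0.06752768,  0.65044184, -0.75654836,  0.05419226],
       [ 0.08239887, -0.75205303, -0.6539317 ,  0.98429369],
       [ 0.        ,  0.        ,  0.        ,  1.        ]])}
top {'vfov': 56.24203075253556, 'cx': 252.91791501174458, 'cy': 186.25470335020816, 'k1': -0.033215056722020124, 'view': array([[ 0.01568868, -0.99978496,  0.01356128,  0.07176928],
       [-0.98900754, -0.01751111, -0.14682455,  0.59327334],
       [ 0.14703045, -0.01110873, -0.98906958,  0.77062252],
       [ 0.        ,  0.        ,  0.        ,  1.        ]])}
0.1 [0.25382952 0.62493591 0.19910987] [[ 9.26473104e-01 -3.76360703e-01 -4.57115288e-04]
 [-3.76360962e-01 -9.26472001e-01 -1.43420568e-03]
 [ 1.16274141e-04  1.50079334e-03 -9.99998867e-01]]
```

View pics/side0.png

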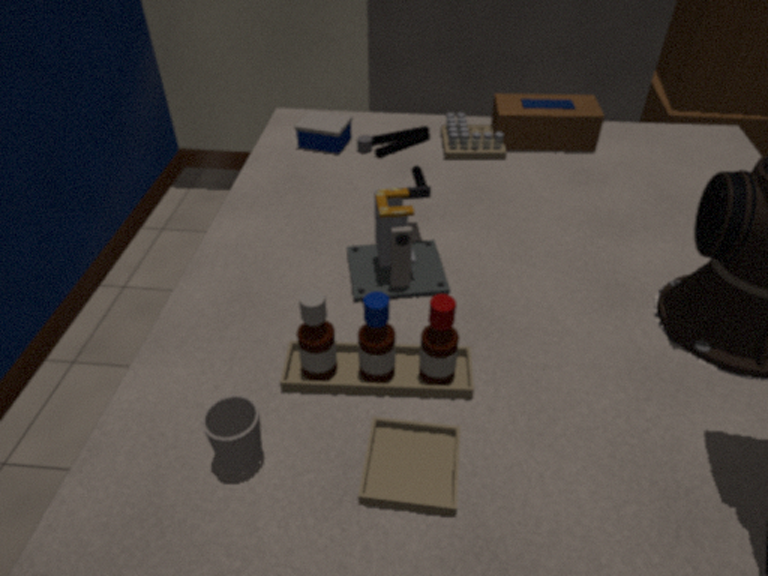

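View pics/top0.png

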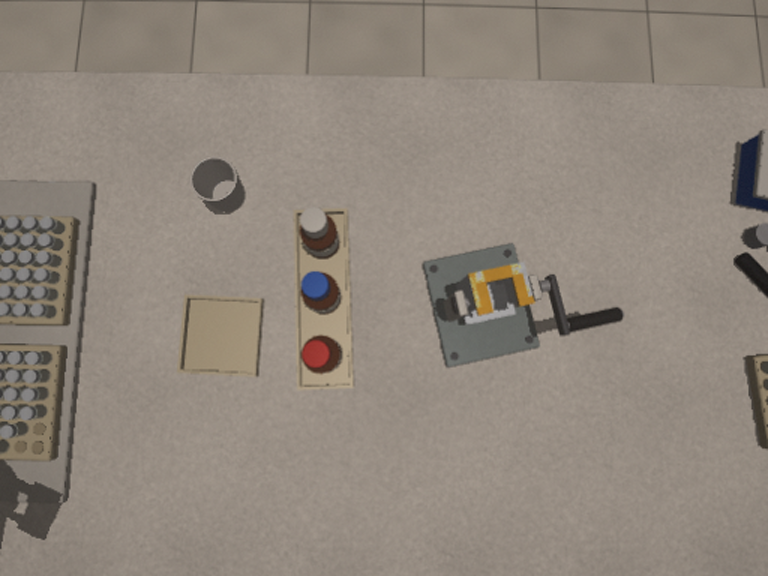

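The side view shows the rack with white (313,308), blue (376,308) and red (441,310) caps, the mixer behind it at (398,260), and the tray at (411,467). The top view shows the blue cap at (316,285), the tray at (222,336), the mixer base at (481,305) and the crank grip at (597,320). Next I measure these.

```bash
cat > h.py <<'E'
import cv2,numpy as np
def K(info):
    f=192/np.tan(np.radians(info['vfov'])/2)
    return np.array([[f,0,info['cx']],[0,f,info['cy']],[0,0,1.]])
def slopes(info,uv):
    return cv2.undistortPoints(np.asarray(uv,float).reshape(-1,1,2),K(info),np.array([info['k1'],0,0,0,0.])).reshape(-1,2)
def plane(info,uv,z):
    s=slopes(info,uv); V=info['view']; R=V[:3,:3]; c=-R.T@V[:3,3]
    d=np.c_[s,np.ones(len(s))]@R
    return c+d*((z-c[2])/d[:,2])[:,None]
def cloud(info,mask,d):
    v,u=np.nonzero(mask&(d>0)); s=slopes(info,np.c_[u,v]); V=info['view']
    P=np.c_[s,np.ones(len(s))]*d[v,u][:,None]
    return (P-V[:3,3])@V[:3,:3],np.c_[u,v]
def full(info,d):
    P,uv=cloud(info,np.ones(d.shape,bool),d); X=np.full(d.shape+(3,),np.nan); X[uv[:,1],uv[:,0]]=P; return X
def proj(info,P):
    P=np.atleast_2d(P)@info['view'][:3,:3].T+info['view'][:3,3]
    return cv2.projectPoints(P.reshape(-1,1,3),np.zeros(3),np.zeros(3),K(info),np.array([info['k1'],0,0,0,0.]))[0].reshape(-1,2)
E
python3 - <<'E'
from rig import robot
import cv2,numpy as np; from h import *
for n in("side","top"):
    z=np.load(f"pics/{n}0.npz"); im,d=z['im'],z['d']; I=robot.camera_info(n); X=full(I,d)
    hsv=cv2.cvtColor(im,cv2.COLOR_RGB2HSV); H,S,V=[hsv[:,:,i] for i in range(3)]
    inreg=(X[:,:,2]>0.01)&(X[:,:,0]>0.3)&(X[:,:,0]<0.85)&(abs(X[:,:,1])<0.5)
    print(n,'table z',np.nanmedian(X[:,:,2]))
    M={'blue':(H>100)&(H<130)&(S>120)&inreg&(X[:,:,2]>.1),'red':((H<6)|(H>174))&(S>160)&inreg&(X[:,:,2]>.12),
       'yellow':(H>15)&(H<28)&(S>140)&(V>90)&inreg&(X[:,:,2]>.1),'white':inreg&(S<40)&(V>100)&(X[:,:,2]>.12),'black':inreg&(V<50)&(X[:,:,2]>.08)}
    for k,m in M.items():
        nl,lab,st,ce=cv2.connectedComponentsWithStats(m.astype(np.uint8))
        for i in range(1,nl):
            if st[i,4]<25: continue
            P=X[lab==i]; print(k,st[i,4],ce[i].round(1),'mean',P.mean(0).round(4),'lo',np.percentile(P,3,0).round(3),'hi',np.percentile(P,97,0).round(3))
            if k in('blue','red','white'):
                zt=np.percentile(P[:,2],95); t=(lab==i)&(X[:,:,2]>zt-.006); v,u=np.nonzero(t); c,r=cv2.minEnclosingCircle(np.c_[u,v].astype(np.float32)); 
                print('   top z',zt.round(4),'planecentre',plane(I,[c],.150).round(4), r)
E
```

```text
side table z -0.0005962277343944916
blue 316 [250.4 205.6] mean [0.568  0.1791 0.1402] lo [0.555 0.158 0.116] hi [0.582 0.189 0.151]
   top z 0.1508 planecentre [[0.5693 0.1731 0.15  ]] 8.15539264678955
red 288 [294.3 206.2] mean [0.4793 0.1743 0.1426] lo [0.465 0.154 0.124] hi [0.493 0.184 0.151]
   top z 0.151 planecentre [[0.4792 0.171  0.15  ]] 7.828032970428467
yellow 158 [260.9 134.1] mean [ 0.5702 -0.0713  0.1523] lo [ 0.539 -0.108  0.15 ] hi [ 0.593 -0.037  0.155]
white 148 [207.3 198. ] mean [0.657  0.1754 0.1495] lo [0.642 0.16  0.148] hi [0.672 0.189 0.151]
   top z 0.1509 planecentre [[0.6558 0.179  0.15  ]] 8.558721542358398
black 211 [276.  125.1] mean [ 0.5374 -0.1677  0.1224] lo [ 0.513 -0.235  0.108] hi [ 0.575 -0.1    0.142]
black 442 [261.7 157.1] mean [ 0.5638 -0.0286  0.1127] lo [ 0.537 -0.042  0.082] hi [ 0.589 -0.015  0.144]
black 476 [250.7 219.3] mean [0.5672 0.1837 0.1053] lo [0.548 0.166 0.082] hi [0.588 0.196 0.143]
black 478 [293.  221.3] mean [0.4794 0.1797 0.1046] lo [0.458 0.162 0.082] hi [0.5   0.192 0.143]
black 316 [210.2 222.3] mean [0.653  0.1877 
[... 756 characters left out ...]
lo [ 0.559 -0.135  0.129] hi [ 0.6   -0.1    0.154]
   top z 0.1541 planecentre [[ 0.581  -0.1091  0.15  ]] 11.236202239990234
white 26 [363.5 190. ] mean [ 0.5765 -0.145   0.122 ] lo [ 0.572 -0.15   0.12 ] hi [ 0.581 -0.14   0.124]
   top z 0.1234 planecentre [[ 0.5725 -0.1368  0.15  ]] 3.1623775959014893
white 98 [307.4 201.6] mean [ 0.5497 -0.0275  0.1305] lo [ 0.535 -0.036  0.121] hi [ 0.565 -0.021  0.133]
   top z 0.1332 planecentre [[ 0.5474 -0.0236  0.15  ]] 8.291311264038086
black 76 [370.5 208. ] mean [ 0.5401 -0.1597  0.118 ] lo [ 0.513 -0.166  0.111] hi [ 0.568 -0.153  0.124]
black 291 [396.  212.3] mean [ 0.5315 -0.2104  0.1228] lo [ 0.519 -0.245  0.118] hi [ 0.543 -0.178  0.126]
```

```bash
python3 - <<'E'
import cv2,numpy as np
z=np.load("pics/top0.npz"); im=z['im'][:,:,::-1]
cv2.imwrite("pics/topmix.png",cv2.resize(im[150:255,270:425],None,fx=5,fy=5,interpolation=cv2.INTER_CUBIC))
z=np.load("pics/side0.npz"); im=z['im'][:,:,::-1]
cv2.imwrite("pics/sidemix.png",cv2.resize(im[100:210,215:315],None,fx=5,fy=5,interpolation=cv2.INTER_CUBIC))
E
```

```text
(no output)
```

View pics/topmix.png

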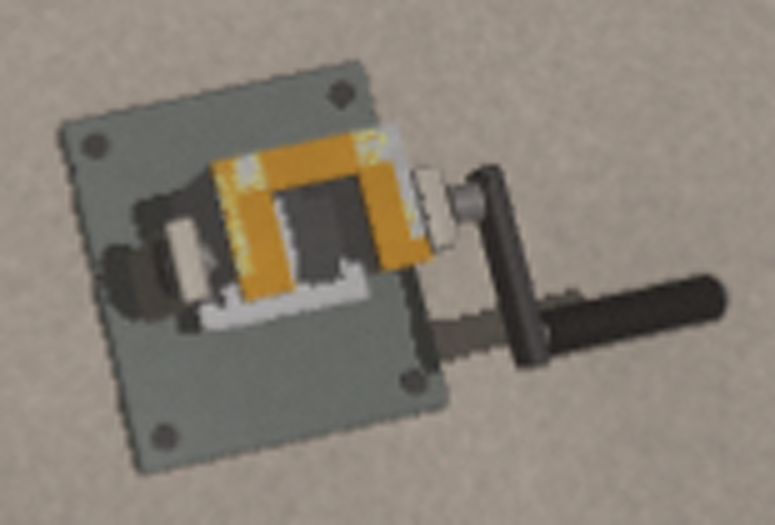

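View pics/sidemix.png

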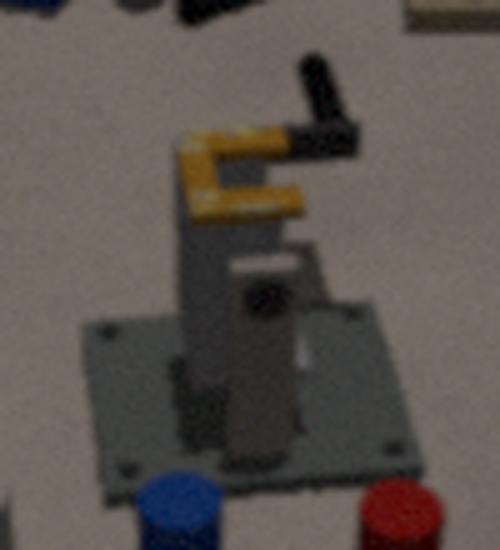

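The crop shows the base corners at (65,122), (360,62), (447,405) and (140,472), the fork mouth facing down the image (toward the robot), and the crank grip on the right from about (550,335) to (720,295). Next is the pose fit.

```bash
python3 - <<'E'
from rig import robot
import cv2,numpy as np; from h import *
D={}
for n in("side","top"):
    z=np.load(f"pics/{n}0.npz"); D[n]=(z['im'],z['d'],robot.camera_info(n)); 
def un(p,o): return (np.array(p)+.5)/5-.5+o
c=plane(D['top'][2],un([(65,122),(360,62),(447,405),(140,472)],[270,150]),.012)
print('top corners',c.round(4)); print('centre',c.mean(0).round(4),'sides',np.linalg.norm(c-np.roll(c,-1,0),axis=1).round(4))
e=[c[0]-c[3],c[1]-c[2]]; print('xaxis yaw',[np.degrees(np.arctan2(v[1],v[0])).round(2) for v in e]); e=[c[0]-c[1],c[3]-c[2]]; print('yaxis yaw-90',[np.degrees(np.arctan2(v[1],v[0])).round(2)-90 for v in e])
cs=plane(D['side'][2],un([(82,323),(371,302),(425,468),(105,500)],[215,100]),.012)
print('side corners',cs.round(4),cs.mean(0).round(4))
for n,(im,d,I) in D.items():
    X=full(I,d); hsv=cv2.cvtColor(im,cv2.COLOR_RGB2HSV); H,S,V=[hsv[:,:,i] for i in range(3)]
    def rect(nm,m,z):
        m=cv2.morphologyEx(m.astype(np.uint8),cv2.MORPH_OPEN,np.ones((2,2)))
        v,u=np.nonzero(m)
        if len(u)<10: print(n,nm,'few'); return
        P=plane(I,np.c_[u,v],z)[:,:2]; (cc,wh,a)=cv2.minAreaRect((P*1000).astype(np.float32)); print(n,nm,len(u),np.round(cc,1),np.round(wh,1),round(a,2))
    X0=X[:,:,0];X1=X[:,:,1];X2=X[:,:,2]
    box=lambda a,b,c,e:(X0>a)&(X0<b)&(X1>c)&(X1<e)
    yl=(H>15)&(H<30)&(S>140)&box(.5,.65,-.15,0)
    rect('fork',yl&(X2>.147),.153)
    rect('bluetop',(H>100)&(H<130)&(S>120)&(X2>.1465)&box(.5,.7,.1,.25),.150)
    rect('traytop',(X2>.012)&box(.38,.62,.22,.42)&(X2<.05),.02)
    rect('racktop',(X2>.013)&box(.38,.75,.1,.24)&(X2<.028),.022)
    rect('base',(X2>.007)&(X2<.017)&box(.4,.7,-.2,.05),.012)
    g=(X2>.1)&(X2<.14)&(V<55)&box(.45,.65,-.27,-.168); P=X[g]; print(n,'grip',len(P),P.mean(0).round(4),P.min(0).round(3),P.max(0).round(3))
    p=P[:,:2]; l=cv2.fitLine(p.astype(np.float32),cv2.DIST_HUBER,0,.01,.01).ravel(); print(l, 'angle',np.degrees(np.arctan2(l[0],-l[1]))) 
    print('beaker',np.nanmax(X2[box(.55,.8,.22,.42)]), X[(X2>.07)&box(.55,.8,.22,.42)].mean(0))
E
```

```text
top corners [[ 0.6272  0.0115  0.012 ]
 [ 0.659  -0.1298  0.012 ]
 [ 0.4966 -0.1673  0.012 ]
 [ 0.4639 -0.0238  0.012 ]]
centre [ 0.5617 -0.0774  0.012 ] sides [0.1448 0.1666 0.1472 0.1671]
xaxis yaw [np.float64(12.19), np.float64(13.01)]
yaxis yaw-90 [np.float64(12.680000000000007), np.float64(12.86)]
side corners [[ 0.6593 -0.1253  0.012 ]
 [ 0.4968 -0.1624  0.012 ]
 [ 0.463  -0.0192  0.012 ]
 [ 0.625   0.0228  0.012 ]] [ 0.561 -0.071  0.012]
side fork 206 [563.9 -63.4] [53.9 77.2] 12.42
side bluetop 158 [567.  177.2] [32.5 33.1] 5.93
side traytop 827 [503.9 332.2] [124.6 121.1] 88.52
side racktop 1169 [565.1 178.1] [279.9  91.9] 3.64
side base 1595 [559.3 -68.3] [168.7 152.4] 13.16
side grip 83 [ 0.5319 -0.2045  0.123 ] [ 0.51  -0.242  0.11 ] [ 0.545 -0.168  0.127]
[ 0.264345   -0.9644282   0.53334105 -0.20943938] angle 15.328034
beaker 0.08748498169956609 [0.73327137 0.33251465 0.07954321]
top fork 485 [565.1 -77.8] [56.2 75.5] 14.04
top bluetop 225 [565.3 165.8] [31.7 29.4] 1.71
top traytop 524 [502.9 322.3] [122.6 120.2] 88.29
top racktop 700 [564.5 167.9] [279.5  85.4] 3.27
top base 2967 [558.2 -78.7] [169.6 150.2] 13.27
top grip 297 [ 0.5315 -0.2104  0.1228] [ 0.516 -0.248  0.114] [ 0.547 -0.174  0.127]
[ 0.22637357 -0.97404057  0.53150225 -0.21044101] angle 13.083662
beaker 0.08665758047779136 [0.73492772 0.3318889  0.08047076]
```

The two views disagree by up to 10 mm in y. My 2×2 opening shifts masks by a pixel, so I'll redo the fit without it and triangulate across views.

```bash
python3 - <<'E'
from rig import robot
import cv2,numpy as np; from h import *
for n in("side","top"):
    z=np.load(f"pics/{n}0.npz"); im,d,I=z['im'],z['d'],robot.camera_info(n)
    X=full(I,d); hsv=cv2.cvtColor(im,cv2.COLOR_RGB2HSV); H,S,V=[hsv[:,:,i] for i in range(3)]
    def rect(nm,m,z):
        nl,lab,st,ce=cv2.connectedComponentsWithStats(m.astype(np.uint8),connectivity=8); m=lab==1+np.argmax(st[1:,4])
        v,u=np.nonzero(m); P=plane(I,np.c_[u,v],z)[:,:2]; (cc,wh,a)=cv2.minAreaRect((P*1000).astype(np.float32)); Y=X[m]
        (c2,w2,a2)=cv2.minAreaRect((Y[:,:2]*1000).astype(np.float32))
        print(n,nm,len(u),'plane',np.round(cc,1),np.round(wh,1),round(a,2),'mean',P.mean(0).round(4),'| depth',np.round(c2,1),np.round(w2,1),round(a2,2),'mean',Y.mean(0).round(4))
    X0=X[:,:,0];X1=X[:,:,1];X2=X[:,:,2]
    box=lambda a,b,c,e:(X0>a)&(X0<b)&(X1>c)&(X1<e)
    rect('fork',(H>15)&(H<30)&(S>120)&box(.5,.65,-.15,0)&(X2>.147),.153)
    rect('bluetop',(H>100)&(H<130)&(S>120)&(X2>.1475)&box(.5,.7,.1,.25),.150)
    rect('redtop',((H<6)|(H>174))&(S>120)&(X2>.1475)&box(.4,.7,.1,.25),.150)
    rect('tray',(X2>.003)&box(.38,.62,.22,.42)&(X2<.05),.02)
    rect('rack',(X2>.017)&box(.38,.75,.1,.24)&(X2<.026),.022)
    rect('base',(X2>.008)&(X2<.016)&box(.4,.7,-.2,.05),.012)
E
```

```text
side fork 266 plane [567.2 -68.4] [55.7 83.8] 13.54 mean [ 0.5677 -0.0662] | depth [568.1 -72.4] [55.9 78.2] 13.98 mean [ 0.5678 -0.0676  0.1521]
side bluetop 151 plane [568.9 172.1] [33.1 33.8] 79.04 mean [0.5689 0.1728] | depth [568.8 171.4] [33.2 33.2] 79.5 mean [0.5689 0.1723 0.1496]
side redtop 156 plane [478.9 168. ] [32.6 33.1] 5.94 mean [0.4794 0.1682] | depth [479.1 167.2] [32.3 32.9] 9.31 mean [0.4794 0.1679 0.1497]
side tray 3306 plane [506.  332.8] [130.4 121.5] 88.46 mean [0.5058 0.3352] | depth [506.  328.1] [122.9 121.7] 88.1 mean [0.506  0.3277 0.0084]
side rack 589 plane [567.1 175.2] [281.6  89.2] 3.21 mean [0.5618 0.1998] | depth [567.2 172.8] [282.2  87.1] 3.1 mean [0.5619 0.199  0.021 ]
side base 1581 plane [562.4 -72.4] [169.2 153.1] 13.26 mean [ 0.5614 -0.0628] | depth [562.7 -75. ] [169.5 153.7] 13.43 mean [ 0.5614 -0.0629  0.0119]
top fork 549 plane [567.  -75.6] [56.2 76.7] 13.15 mean [ 0.5687 -0.0732] | depth [567.1 -76.2] [56.2 76.6] 13.38 mean [ 0.5687 -0.0733  0.1526]
top bluetop 211 plane [568.3 166.9] [33.7 31.3] 2.08 mean [0.568 0.168] | depth [568.1 167.9] [32.4 32.6] 62.11 mean [0.5681 0.1681 0.1494]
top redtop 235 plane [478.9 164.9] [32.5 32.8] 0.98 mean [0.4787 0.1646] | depth [478.9 165. ] [32.6 33. ] 1.05 mean [0.4787 0.1647 0.1494]
top tray 2288 plane [505.2 324.3] [126.7 120.3] 88.29 mean [0.5055 0.3234] | depth [505.4 328.9] [129.3 120.4] 88.22 mean [0.506  0.3268 0.0081]
top rack 669 plane [566.9 170.4] [280.1  85.2] 3.31 mean [0.5597 0.1704] | depth [567.1 170.5] [280.7  85.3] 3.37 mean [0.5598 0.1705 0.0212]
top base 2932 plane [560.6 -76.3] [169.7 150.4] 13.16 mean [ 0.5515 -0.0708] | depth [561.1 -77.1] [170.3 151.1] 13.06 mean [ 0.5516 -0.0709  0.0115]
```

The views now agree to about 3 mm, so I average them: mixer (0.5615,-0.0745) yaw 13.1°, blue bottle (0.5685,0.170), tray (0.5055,0.3265). The measured crank grip (0.5315,-0.2104) is within 1 mm of where the mixer pose predicts it. I'll check reachability, then go for the bottle.

```bash
cat >> h.py <<'E'
MIX=np.array([.5615,-.0745]); YAW=np.radians(13.1)
def m2w(x,y,z): 
    c,s=np.cos(YAW),np.sin(YAW); return np.array([MIX[0]+c*x-s*y,MIX[1]+s*x+c*y,z])
def down(phi):
    p=np.radians(phi); c,s=np.cos(p),np.sin(p); return np.array([[-s,c,0],[c,s,0],[0,0,-1.]])
RB,RM,RC=down(-86.8),down(-76.9),down(13.1-180)
E
python3 - <<'E'
from rig import robot
from h import *
p=lambda q:None if q is None else np.round(q,1)
print('bottle',p(robot.ik([.5685,.17,.114],RB)),p(robot.ik([.5685,.17,.3],RB)))
for x in(-.12,0): 
  for z in (.166,.3): print('mix',x,z,p(robot.ik(m2w(x,0,z),RM)))
for R in(RC,down(13.1)):
  for a in(0,90,170,175): r=np.radians(a); print('crank',a,p(robot.ik(m2w(-.06*np.cos(r),-.135,.096+.06*np.sin(r)),R)))
print('tray',p(robot.ik([.5055,.3265,.114],RB)))
robot.goto([.5685,.17,.26],RB); robot.servo_line([.5685,.17,.114],speed=.12)
print(robot.read_position(),robot.read_force(),robot.read_t())
im,d=robot.grab_frame('side'); cv2.imwrite('pics/s1.png',cv2.resize(im[:,:,::-1],None,fx=1.5,fy=1.5))
E
```

```text
bottle [ 35.5  16.9 -16.6   0.  -56.5  57.7] [ 35.5  10.2  -0.6   0.  -79.3  57.7]
mix -0.12 0.166 [ 12.    1.1 -28.6   0.  -60.3  91.1]
mix -0.12 0.3 [ 12.   -3.8 -15.6   0.  -78.2  91.1]
mix 0 0.166 [ 12.2  11.8 -16.1   0.  -62.1  90.9]
mix 0 0.3 [ 12.2   7.5  -3.8   0.  -78.7  90.9]
crank 0 [ -3.   16.5 -19.9   0.  -53.6  16.1]
crank 90 [ -1.4  17.8  -9.3   0.  -62.9  14.5]
crank 170 [ -0.1  24.6  -5.9   0.  -59.6  13.2]
crank 175 [ -0.1  24.9  -6.1   0.  -59.   13.2]
crank 0 [  -3.    16.5  -19.9    0.   -53.6 -163.9]
crank 90 [  -1.4   17.8   -9.3    0.   -62.9 -165.5]
crank 170 [-1.000e-01  2.460e+01 -5.900e+00  0.000e+00 -5.960e+01 -1.668e+02]
crank 175 [-1.000e-01  2.490e+01 -6.100e+00  0.000e+00 -5.900e+01 -1.668e+02]
tray [ 51.4  17.6 -15.5   0.  -56.9  41.8]
[0.56899999 0.17026027 0.11478885] [-0.29739367  0.45466751  0.35894512] 3.475
```

View pics/s1.png

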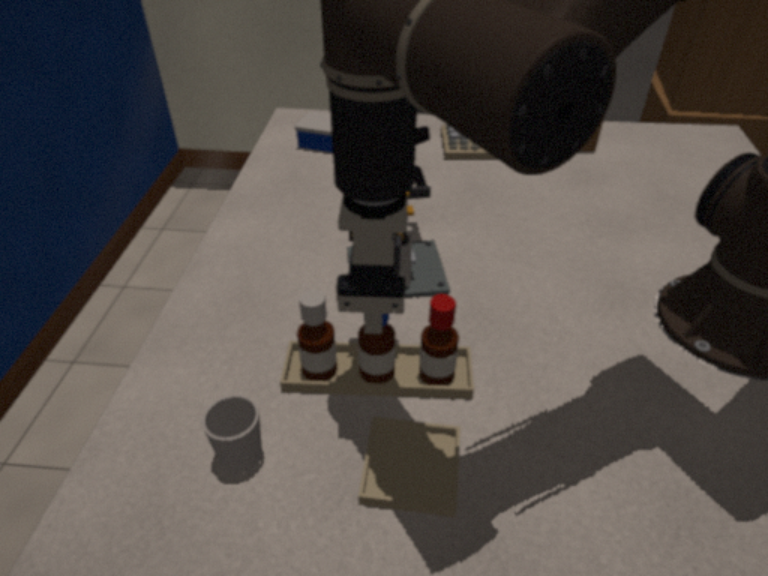

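The side view shows the fingers straddling the blue cap at about (375,318), clear of both neighbours. Next: grip, lift and carry to the mixer mouth.

```bash
python3 - <<'E'
from rig import robot
from h import *
robot.move_gripper(0.0)
print('w',robot.read_grip_width(),robot.read_position(),robot.read_force())
p=robot.read_position()
robot.servo_line([.5685,.17,.30],speed=.15)
print(robot.read_position(),robot.read_force(),robot.read_grip_width())
robot.goto(m2w(-.125,0,.30),RM)
robot.servo_line(m2w(-.125,0,.1655),speed=.12); robot.dwell(.2)
q=robot.read_position(); print(q,'bottle bottom est',q[2]-p[2]+.005,robot.read_t(),robot.read_force())
for n in('side','top'):
    im,d=robot.grab_frame(n); np.savez(f'pics/{n}2.npz',im=im,d=d); cv2.imwrite(f'pics/{n}2.png',cv2.resize(im[:,:,::-1][90:290,170:400],None,fx=3.4,fy=3,interpolation=cv2.INTER_CUBIC) if n=='side' else cv2.resize(im[:,:,::-1],None,fx=1.5,fy=1.5))
E
```

```text
w 0.395979321900421 [0.56848455 0.16996283 0.1139651 ] [ 0.7370054   0.16009748 -0.31519181]
[0.56804464 0.16984948 0.29892059] [-0.18444616 -0.06292684 -1.44168491] 0.39642316366286934
[ 0.44006285 -0.10279989  0.16600251] bottle bottom est 0.05703740758698458 8.4417 [-0.73307899  0.50184022 -1.44415612]
```

View pics/side2.png

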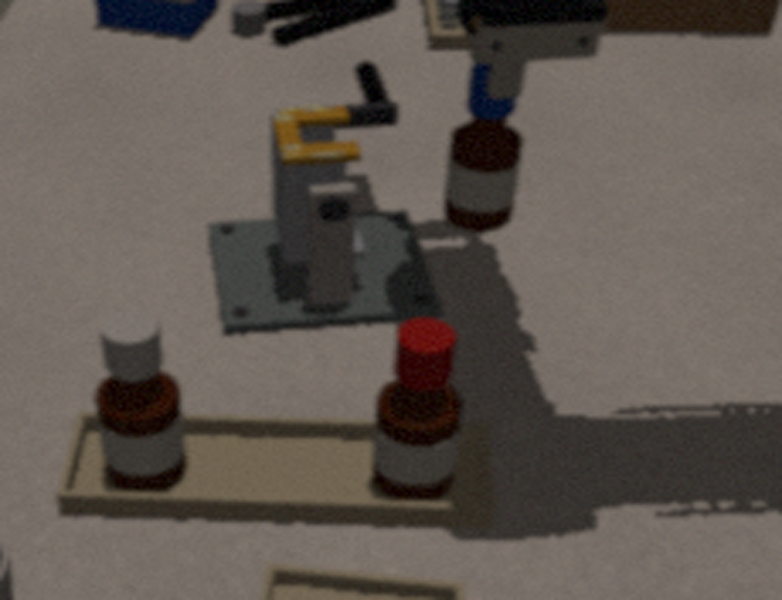

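View pics/top2.png

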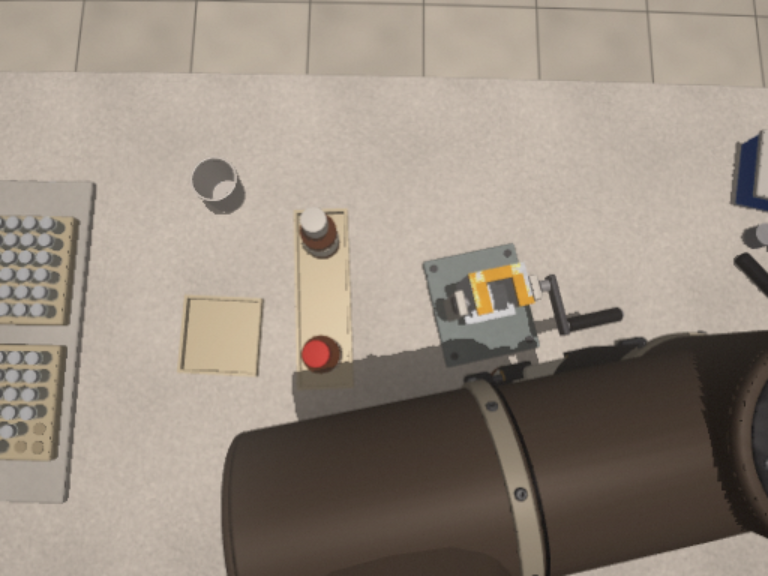

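The bottle hangs upright in the gripper at (482,150) in the crop, in front of the mouth. I'll check its centre in the side camera's own terms before sliding it in.

```bash
python3 - <<'E'
from rig import robot
from h import *
from scipy.optimize import least_squares
I=robot.camera_info('side'); z=np.load('pics/side2.npz'); X=full(I,z['d'])
P=X[(X[:,:,2]>.062)&(X[:,:,2]<.133)&(abs(X[:,:,0]-.44)<.04)&(abs(X[:,:,1]+.10)<.04)]
r=least_squares(lambda c:np.hypot(P[:,0]-c[0],P[:,1]-c[1])-.027,[.44,-.1],loss='soft_l1',f_scale=.001)
print(len(P),'bottle(side)',r.x, 'zmin',np.nanmin(X[(abs(X[:,:,0]-.44)<.03)&(abs(X[:,:,1]+.10)<.04)&(X[:,:,2]>.03)][:,2]))
z0=np.load('pics/side0.npz'); X=full(I,z0['d'])
P=X[(X[:,:,2]>.017)&(X[:,:,2]<.083)&(abs(X[:,:,0]-.5685)<.035)&(abs(X[:,:,1]-.17)<.035)]
r0=least_squares(lambda c:np.hypot(P[:,0]-c[0],P[:,1]-c[1])-.027,[.57,.17],loss='soft_l1',f_scale=.001); print('rack bottle(side)',r0.x)
d=r.x-MIX; c,s=np.cos(YAW),np.sin(YAW); print('in mixer frame',c*d[0]+s*d[1],-s*d[0]+c*d[1])
E
```

```text
481 bottle(side) [ 0.44158908 -0.10240336] zmin 0.056379366524176966
rack bottle(side) [0.56981854 0.16999275]
in mixer frame -0.12311469217429924 7.654085816613532e-07
```

It is centred to about 1 mm laterally, with its underside near 0.056. I'll slide in stepwise while watching the force.

```bash
python3 - <<'E'
from rig import robot
from h import *
ax=np.array([np.cos(YAW),np.sin(YAW),0]); ay=np.array([-ax[1],ax[0],0])
robot.servo_line(m2w(-.125,0,.1645),speed=.05)
f0=robot.read_force()
def rep(x):
    f=robot.read_force()-f0; q=robot.read_position(); d=q[:2]-MIX
    print(round(x,4),'fx %.1f fy %.1f fz %.1f'%(f@ax,f@ay,f[2]),'pos',(d@ax[:2]).round(4),(d@ay[:2]).round(4),q[2].round(4)); return f
bad=False
for x in [-.07,-.055,-.045,-.035,-.025,-.018,-.012,-.008,-.006,-.004,-.002,0,.0015,.003,.0045,.006]:
    robot.servo_line(m2w(x,0,.1645),speed=.06); f=rep(x)
    if np.linalg.norm(f)>6: print('contact'); break
print(robot.read_t())
im,d=robot.grab_frame('side'); cv2.imwrite('pics/s3.png',cv2.resize(im[:,:,::-1][90:230,200:340],None,fx=4,fy=4,interpolation=cv2.INTER_CUBIC))
E
```

```text
-0.07 fx 0.3 fy 0.9 fz 0.3 pos -0.0703 0.0 0.1645
-0.055 fx -1.3 fy 0.5 fz 0.4 pos -0.0548 0.0001 0.1643
-0.045 fx -0.2 fy 0.2 fz -0.1 pos -0.0447 0.0 0.1644
-0.035 fx 0.2 fy 0.7 fz 0.6 pos -0.0347 0.0 0.1643
-0.025 fx -0.6 fy -0.0 fz -0.3 pos -0.0247 0.0 0.1644
-0.018 fx -1.1 fy 0.6 fz 0.3 pos -0.0177 0.0 0.1644
-0.012 fx -1.5 fy 0.7 fz -0.3 pos -0.0117 -0.0 0.1644
-0.008 fx -0.4 fy 0.7 fz -0.0 pos -0.0078 -0.0 0.1645
-0.006 fx -0.4 fy 0.5 fz 1.3 pos -0.0059 0.0 0.1645
-0.004 fx -0.0 fy 0.7 fz 0.7 pos -0.0039 0.0 0.1645
-0.002 fx 0.5 fy 0.4 fz 0.6 pos -0.0019 0.0 0.1645
0 fx -0.7 fy 0.0 fz 0.8 pos -0.0 0.0 0.1644
0.0015 fx -1.7 fy 0.1 fz -0.1 pos 0.0014 -0.0001 0.1645
0.003 fx -2.2 fy -0.3 fz 1.4 pos 0.0028 -0.0001 0.1644
0.0045 fx -3.5 fy -0.9 fz 1.7 pos 0.0043 -0.0001 0.1644
0.006 fx -3.5 fy -1.8 fz 2.9 pos 0.006 -0.0001 0.1645
13.975
```

View pics/s3.png

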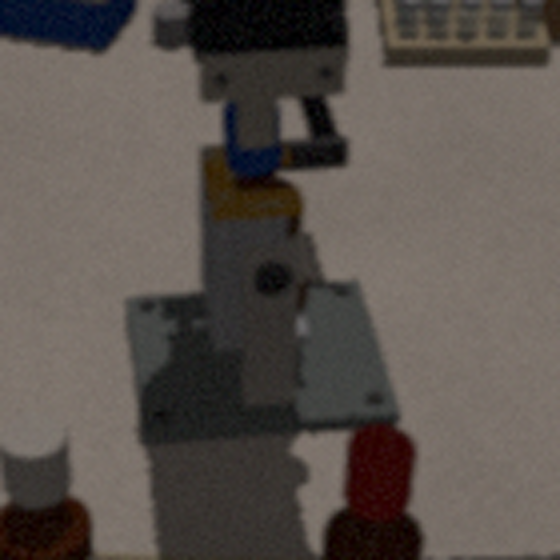

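The bottle met the rails near x=0 and the force is only 3.5 N. I'll back off to the contact point, lower slightly and let go, then check the seating.

```bash
python3 - <<'E'
from rig import robot
from h import *
robot.servo_line(m2w(.0025,0,.1645),speed=.05); print(robot.read_force())
robot.servo_line(m2w(.0025,0,.1622),speed=.03); print(robot.read_force())
robot.move_gripper(.75); robot.dwell(.2)
robot.servo_line(m2w(.0025,0,.30),speed=.25)
# go clear: toward crank pre-pose
robot.goto(m2w(-.06,-.235,.22),RC); 
print(robot.read_t(),robot.read_position())
for n in('side','top'):
    im,d=robot.grab_frame(n); np.savez(f'pics/{n}4.npz',im=im,d=d); cv2.imwrite(f'pics/{n}4.png',cv2.resize(im[:,:,::-1][90:230,200:340],None,fx=4,fy=4,interpolation=cv2.INTER_CUBIC) if n=='side' else cv2.resize(im[:,:,::-1][120:280,250:430],None,fx=4,fy=3.6))
E
```

```text
[ 0.64440236 -0.93441244 -1.3191901 ]
[-0.99813066 -0.88586668  3.74818584]
17.225 [ 0.55630202 -0.31661324  0.21960538]
```

View pics/side4.png

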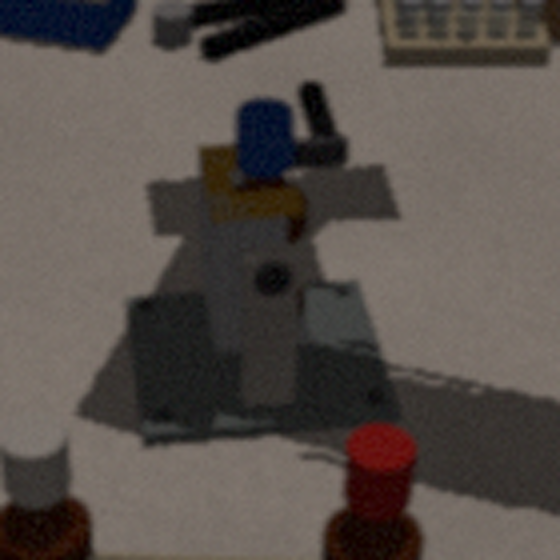

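View pics/top4.png

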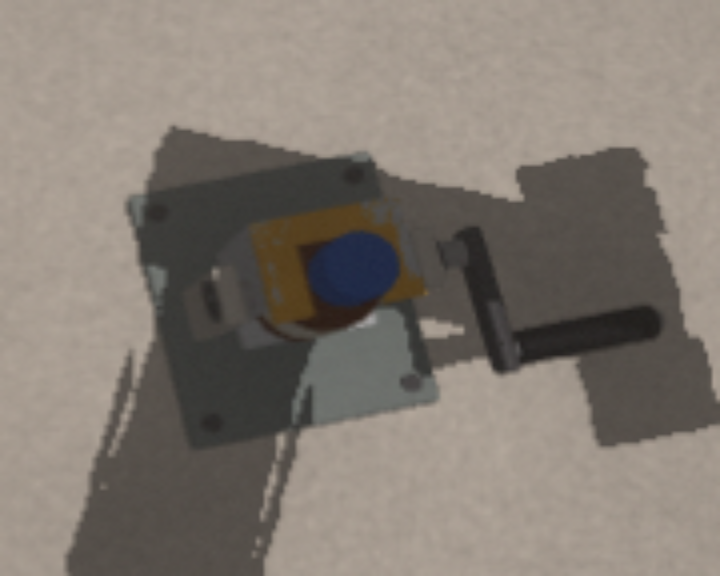

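The cap sits at (353,268) in the top crop, above the fork. I'll measure its top centre in both views.

```bash
cat >> h.py <<'E'
def captop(info,im,d,lo,hi,box):
    X=full(info,d); hsv=cv2.cvtColor(im,cv2.COLOR_RGB2HSV)
    m=(hsv[:,:,0]>100)&(hsv[:,:,0]<130)&(hsv[:,:,1]>110)&(X[:,:,0]>box[0])&(X[:,:,0]<box[1])&(X[:,:,1]>box[2])&(X[:,:,1]<box[3])&(X[:,:,2]>lo)
    P=X[m]; zt=np.percentile(P[:,2],90); Q=P[P[:,2]>zt-.004]; return (Q.min(0)+Q.max(0))/2,Q.mean(0),len(Q),P
def tomix(p):
    d=np.asarray(p)[:2]-MIX; c,s=np.cos(YAW),np.sin(YAW); return np.array([c*d[0]+s*d[1],-s*d[0]+c*d[1]])
E
python3 - <<'E'
from rig import robot
from h import *
for n in('side','top'):
    z=np.load(f'pics/{n}4.npz'); a,b,k,P=captop(robot.camera_info(n),z['im'],z['d'],.15,.3,(.48,.65,-.15,0))
    print(n,k,a.round(4),b.round(4),tomix(a).round(4),tomix(b).round(4),P.max(0),P.min(0))
E
```

```text
side 74 [ 0.5592 -0.0702  0.1974] [ 0.5589 -0.0684  0.1976] [-0.0013  0.0047] [-0.0012  0.0065] [ 0.57301384 -0.0551517   0.19983053] [ 0.54277651 -0.08446582  0.15772021]
top 269 [ 0.5578 -0.075   0.1983] [ 0.5583 -0.0754  0.1976] [-0.0038  0.0003] [-0.0033 -0.0001] [ 0.57437189 -0.05815118  0.20142806] [ 0.5411566  -0.09187173  0.17305653]
```

Cap height is 0.198, so the bottle is upright on the floor, but it reads 1 to 3.5 mm short of home. Backing off while gripped probably dragged it. I'll re-grip, push lightly to contact and release there.

```bash
python3 - <<'E'
from rig import robot
from h import *
ax=np.array([np.cos(YAW),np.sin(YAW),0])
robot.goto(m2w(-.002,0,.27),RM)
robot.servo_line(m2w(-.002,0,.1625),speed=.12)
robot.move_gripper(0); 
robot.servo_line(m2w(-.002,0,.164),speed=.04); robot.dwell(.1)
f0=np.mean([robot.read_force() for _ in range(5)],0)
for x in np.arange(-.001,.0071,.001):
    robot.servo_line(m2w(x,0,.164),speed=.03); robot.dwell(.05); f=np.mean([robot.read_force() for _ in range(5)],0)-f0
    print(x.round(4),(f@ax).round(2),f.round(1))
    if f@ax<-2.0: break
robot.servo_line(m2w(x,0,.1622),speed=.03); print((robot.read_force()-f0).round(1))
robot.move_gripper(.75); robot.dwell(.2)
robot.servo_line(m2w(x,0,.30),speed=.25)
robot.goto(m2w(-.06,-.235,.22),RC); 
print(robot.read_t(),robot.read_position())
for n in('side','top'):
    im,d=robot.grab_frame(n); np.savez(f'pics/{n}5.npz',im=im,d=d); 
    a,b,k,P=captop(robot.camera_info(n),im,d,.15,.3,(.48,.65,-.15,0)); print(n,k,a.round(4),b.round(4),tomix(a).round(4),tomix(b).round(4))
E
```

```text
-0.001 0.6 [ 0.8 -1.   0.1]
0.0 -0.46 [-0.4 -0.1 -0.1]
0.001 0.38 [ 0.4 -0.  -0.6]
0.002 -0.09 [-0.1 -0.  -0.4]
0.003 -0.08 [ 0.  -0.4  0.3]
0.004 -1.93 [-1.8 -0.9  0.4]
0.005 -1.94 [-1.8 -1.   1.8]
0.006 -2.8 [-2.6 -1.   1. ]
[-2.1 -0.4  6.8]
25.75 [ 0.55630188 -0.3165575   0.21960429]
side 77 [ 0.5595 -0.0691  0.197 ] [ 0.5596 -0.0688  0.1975] [-0.0007  0.0057] [-0.0005  0.006 ]
top 270 [ 0.5757 -0.0753  0.4253] [ 0.5601 -0.0754  0.1992] [ 0.0136 -0.004 ] [-0.0016 -0.0006]
```

The bottle now sits within about 1.5 mm of the seat and its cap is at 0.198. The back rails will also carry it as it turns. Now the crank.

```bash
cat >> h.py <<'E'
def arc(a,off=(0,0)):
    r=np.radians(a); return m2w(-.06*np.cos(r)+off[0],-.135,.096+.06*np.sin(r)+off[1])
E
python3 - <<'E'
from rig import robot
from h import *
robot.goto(arc(0)+[0,0,.10],RC)
robot.servo_line(arc(0),speed=.12); print(robot.read_position()-arc(0))
f0=robot.read_force()
robot.move_gripper(0); print('w',robot.read_grip_width(),(robot.read_force()-f0).round(1),robot.read_position()-arc(0))
for a in list(range(8,161,8))+[164,167,169,170,171,172,173]:
    robot.servo_line(arc(a),speed=.08); f=robot.read_force()-f0; n=np.linalg.norm(f)
    if a%24==0 or a>160 or n>8: print(a,f.round(1),n.round(1))
    if n>(20 if a<165 else 12): print('stop at',a); break
print(robot.read_t(),robot.read_grip_width())
for n in('side','top'):
    im,d=robot.grab_frame(n); np.savez(f'pics/{n}6.npz',im=im,d=d); cv2.imwrite(f'pics/{n}6.png',cv2.resize(im[:,:,::-1][90:230,200:340],None,fx=4,fy=4,interpolation=cv2.INTER_CUBIC) if n=='side' else cv2.resize(im[:,:,::-1],None,fx=1.5,fy=1.5))
E
```

```text
[ 0.00057532 -0.00032904  0.0006503 ]
w 0.00631282864342656 [-0.7  5.  11.3] [0.00202768 0.00022384 0.00205072]
24 [ 0.7  0.5 -0.9] 1.3
48 [-0.   0.6  0.6] 0.9
72 [ 0.5  0.1 -1. ] 1.1
96 [ 0.3  0.4 -0.6] 0.8
120 [ 1.  -0.2 -0. ] 1.0
144 [ 0.3  0.5 -0.6] 0.8
164 [-0.2  0.1 -1.8] 1.8
167 [ 0.8  0.2 -0.7] 1.1
169 [ 0.4  0.1 -1.1] 1.2
170 [ 0.1  0.3 -0.1] 0.4
171 [ 1.   0.6 -0.6] 1.2
172 [0.5 0.1 0.3] 0.5
173 [ 0.9  0.5 -0.5] 1.2
35.45 0.0030408606296762233
```

View pics/side6.png

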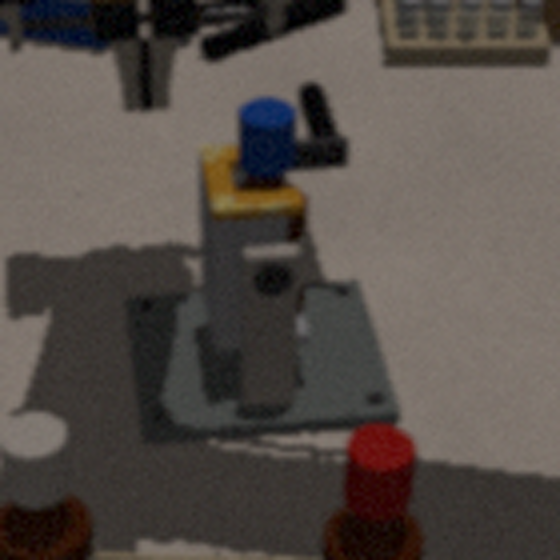

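The jaws shut on nothing (width 0.006) and the side view shows the crank still at its start with the bottle upright. I need the cause before trying again, so I'll check where the tool is relative to the sleeve.

```bash
python3 - <<'E'
from rig import robot
from h import *
I=robot.camera_info('side'); print('tcp',robot.read_position(),'proj side',proj(I,robot.read_position()),'crop',(proj(I,robot.read_position())-[200,90])*4)
print(robot.read_tcp_rot().round(3))
for n in('side','top'):
    I=robot.camera_info(n)
    for k in (0,5,6):
        z=np.load(f'pics/{n}{k}.npz'); X=full(I,z['d']); V=z['im'].max(2)
        g=(X[:,:,2]>.1)&(X[:,:,2]<.14)&(V<60)&(X[:,:,0]>.49)&(X[:,:,0]<.57)&(X[:,:,1]>-.26)&(X[:,:,1]<-.172); P=X[g]; print(n,k,len(P),P.mean(0).round(4),P.min(0).round(3),P.max(0).round(3))
    print('sleeve middle/ends proj',proj(I,[m2w(-.06,-.088,.115),m2w(-.06,-.125,.115),m2w(-.06,-.162,.115)]).round(1))
E
```

```text
tcp [ 0.65009613 -0.19249396  0.10330538] proj side [[236.48290645 124.08282058]] crop [[145.93162581 136.33128232]]
[[ 0.227 -0.974 -0.   ]
 [-0.974 -0.227  0.   ]
 [-0.     0.    -1.   ]]
side 0 81 [ 0.5329 -0.208   0.1229] [ 0.519 -0.243  0.119] [ 0.545 -0.177  0.127]
side 5 81 [ 0.5332 -0.207   0.1255] [ 0.519 -0.243  0.119] [ 0.545 -0.172  0.128]
side 6 80 [ 0.5331 -0.2071  0.123 ] [ 0.519 -0.242  0.118] [ 0.545 -0.174  0.128]
sleeve middle/ends proj [[281.5 126.4]
 [279.2 119.5]
 [277.  112.9]]
top 0 302 [ 0.5315 -0.2105  0.1227] [ 0.516 -0.248  0.114] [ 0.547 -0.174  0.127]
top 5 328 [ 0.5316 -0.212   0.1248] [ 0.515 -0.252  0.117] [ 0.548 -0.172  0.13 ]<stdin>:9: RuntimeWarning: Mean of empty slice.
  ret = um.true_divide(
Traceback (most recent call last):
ValueError: zero-size array to reduction operation minimum which has no identity
```

View pics/top6.png

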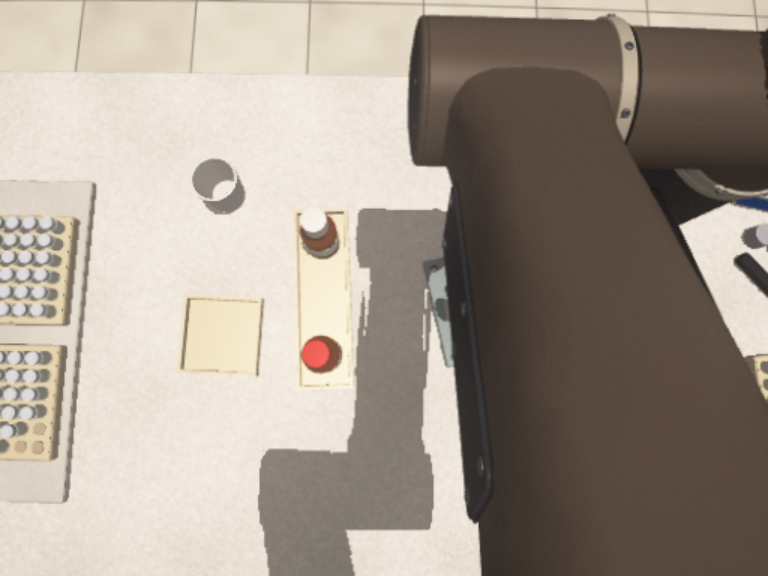

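The fingertip edge at crop (148,108) sits about 7 px above the projected TCP (146,136). I'll check its depth.

```bash
python3 - <<'E'
from rig import robot
from h import *
I=robot.camera_info('side'); z=np.load('pics/side6.npz'); X=full(I,z['d'])
for u in (233,236,238,240):
    for v in range(106,124,2): print(u,v,X[v,u].round(3),z['im'][v,u])
z=np.load('pics/side2.npz'); X=full(I,z['d']); print('bottle hold')
u=int(round(proj(I,[.440,-.06,.18])[0,0]))
for v in range(104,130,2): print(318,v,X[v,318].round(3),z['im'][v,318])
E
```

```text
233 106 [ 0.655 -0.178  0.167] [51 47 45]
233 108 [ 0.656 -0.18   0.16 ] [52 48 44]
233 110 [ 0.657 -0.184  0.152] [48 45 40]
233 112 [ 0.656 -0.18   0.148] [47 43 40]
233 114 [ 0.657 -0.18   0.142] [54 52 46]
233 116 [ 0.657 -0.18   0.136] [56 53 49]
233 118 [ 0.694 -0.399  0.001] [117 106  98]
233 120 [ 0.693 -0.388 -0.   ] [126 118 109]
233 122 [ 0.691 -0.375 -0.   ] [122 111 106]
236 106 [ 0.648 -0.185  0.164] [20 15 18]
236 108 [ 0.648 -0.184  0.158] [15 10 16]
236 110 [ 0.648 -0.183  0.153] [8 5 8]
236 112 [ 0.649 -0.184  0.147] [1 1 4]
236 114 [ 0.649 -0.186  0.139] [10 12 11]
236 116 [ 0.649 -0.184  0.134] [21 18 18]
236 118 [ 0.685 -0.405 -0.002] [107 101  92]
236 120 [ 0.682 -0.384  0.002] [128 117 110]
236 122 [ 0.681 -0.374  0.001] [126 116 109]
238 106 [ 0.643 -0.182  0.166] [42 43 37]
238 108 [ 0.643 -0.181  0.16 ] [47 48 43]
238 110 [ 0.644 -0.189  0.15 ] [41 39 32]
238 112 [ 0.644 -0.185  0.146] [43 40 34]
238 114 [ 0.644 -0.186  0.139] [43 39 36]
238 116 [ 0.644 -0.186  0.133] [54 51 45]
238 118 [ 0.678 -0.405 -0.002] [119 112 103]
238 120 [ 0.676 -0.387  0.001] [128
[... 299 characters left out ...]
 58 51]
240 118 [ 0.671 -0.406 -0.002] [121 114 104]
240 120 [ 0.669 -0.388  0.001] [129 120 110]
240 122 [ 0.667 -0.376  0.   ] [130 120 111]
bottle hold
318 104 [ 0.443 -0.012  0.273] [49 47 37]
318 106 [ 0.442 -0.01   0.269] [50 47 42]
318 108 [ 0.442 -0.013  0.263] [55 48 44]
318 110 [ 0.441 -0.012  0.259] [48 47 40]
318 112 [ 0.437 -0.068  0.223] [54 50 43]
318 114 [ 0.436 -0.069  0.217] [50 49 43]
318 116 [ 0.435 -0.069  0.212] [48 45 38]
318 118 [ 0.435 -0.072  0.205] [51 45 42]
318 120 [ 0.434 -0.069  0.201] [53 46 43]
318 122 [ 0.434 -0.07   0.195] [33 35 37]
318 124 [ 0.432 -0.087  0.18 ] [ 0 18 42]
318 126 [ 0.431 -0.086  0.175] [ 8 20 46]
318 128 [ 0.431 -0.085  0.17 ] [22 22 45]
```

```bash
python3 - <<'E'
import numpy as np,cv2
z=np.load('pics/side6.npz'); im=z['im'][:,:,::-1]
cv2.imwrite('pics/s6b.png',cv2.convertScaleAbs(cv2.resize(im[50:150,190:300],None,fx=6,fy=6,interpolation=cv2.INTER_CUBIC),alpha=1.8))
E
```

```text
(no output)
```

View pics/s6b.png

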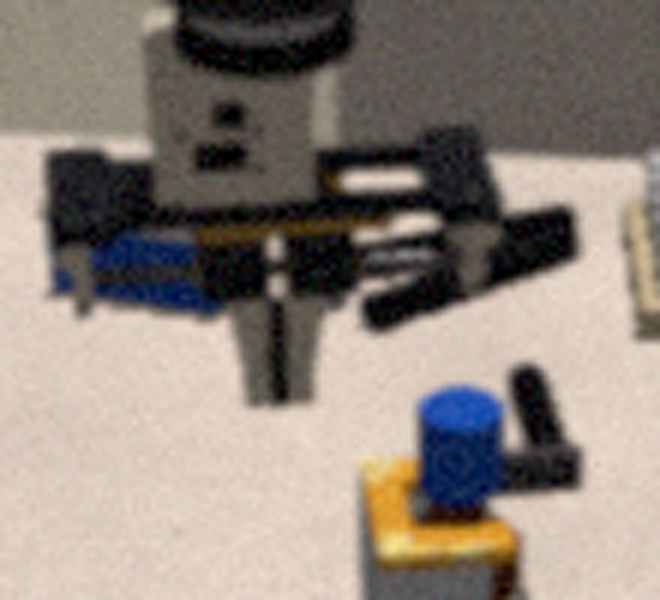

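The finger edge is at z≈0.131 when the TCP reads 0.103. In the bottle hold it was 0.194 against 0.166, so the real tips are about 27 mm higher than the reported TCP. That explains the missed sleeve and the shallow cap grip. I'll correct by 27 mm and redo the crank.

```bash
cat > crank1.py <<'E'
from rig import robot
from h import *
O=(0,-.027)
robot.servo_line(robot.read_position()+[0,0,.05],speed=.3)
robot.goto(arc(0)+[0,0,.035],RC)
robot.move_gripper(.55)
robot.servo_line(arc(0,O),speed=.15); f0=robot.read_force()
robot.move_gripper(0); w=robot.read_grip_width(); print('w',w,(robot.read_force()-f0).round(1),robot.read_position()-arc(0,O),robot.read_t())
if w<.15: print('MISSED'); raise SystemExit
for a in list(range(10,161,10))+[166,170,171.5,173]:
    robot.servo_line(arc(a,O),speed=.1); f=robot.read_force()-f0; n=np.linalg.norm(f)
    print(a,f.round(1),n.round(1))
    if n>(25 if a<165 else 12): print('stop at',a); break
print(robot.read_t(),robot.read_grip_width(),a)
im,d=robot.grab_frame('side'); np.savez('pics/side7.npz',im=im,d=d); cv2.imwrite('pics/side7.png',cv2.convertScaleAbs(cv2.resize(im[:,:,::-1][70:210,190:330],None,fx=4,fy=4,interpolation=cv2.INTER_CUBIC),alpha=1.5))
E
python3 crank1.py
```

```text
w 0.21619063178042877 [-4.9 -2.5  5.8] [-0.00081307 -0.00027731  0.00020406] 38.5333
10 [-5.  -1.7  4.2] 6.7
20 [-6.4 -2.3  5.5] 8.8
30 [-6.8 -2.2  6.9] 9.9
40 [-8.2 -1.2  8. ] 11.5
50 [-5.9 -0.8  9.8] 11.5
60 [-6.5 -0.2  9.3] 11.4
70 [-3.6  1.   8.5] 9.3
80 [-2.2  0.6  7.1] 7.4
90 [-0.1 -0.2  3.6] 3.6
100 [ 0.1 -0.4  3.2] 3.3
110 [ 0.8 -1.7  1.8] 2.6
120 [ 2.1 -1.3  0.6] 2.5
130 [ 1.1 -3.6 -1. ] 3.9
140 [ 0.4 -3.2 -0.3] 3.3
150 [-0.7 -4.3 -1.5] 4.6
160 [-2.2 -3.8 -1.8] 4.8
166 [-3.4 -4.9 -1.8] 6.3
170 [-4.1 -4.5 -1.1] 6.1
171.5 [-8.9 -2.1  7.3] 11.7
173 [-10.9  -1.1  15.6] 19.0
stop at 173
43.6667 0.21674371441315124 173
```

View pics/side7.png

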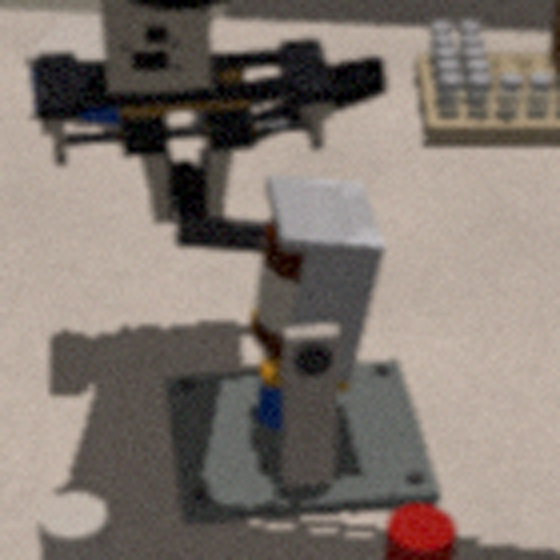

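The rotor is at its far stop (force jumped at 171°). The carrier floor is on top and the blue cap hangs at the bottom at (268,408). Hold, then return.

```bash
cat > crank2.py <<'E'
from rig import robot
from h import *
O=(0,-.027); t0=robot.read_t()
robot.dwell(2.3); print('held',robot.read_t()-t0); f0=robot.read_force()*0
for a in list(range(160,9,-10))+[5,2,0,-1.5]:
    robot.servo_line(arc(a,O),speed=.1); f=robot.read_force()-f0; n=np.linalg.norm(f)
    if a<30 or a%30==0: print(a,f.round(1),n.round(1))
    if n>(25 if a>4 else 14): print('stop at',a); break
print(robot.read_t(),a)
robot.servo_line(arc(0,O),speed=.1)
robot.move_gripper(.55); robot.servo_line(arc(0)+[0,0,.045],speed=.25)
robot.servo_line(m2w(-.06,-.2,.20),speed=.3)
print(robot.read_t())
for n in('side','top'):
    im,d=robot.grab_frame(n); np.savez(f'pics/{n}8.npz',im=im,d=d); cv2.imwrite(f'pics/{n}8.png',cv2.convertScaleAbs(cv2.resize(im[:,:,::-1][90:230,200:340],None,fx=4,fy=4,interpolation=cv2.INTER_CUBIC) if n=='side' else cv2.resize(im[:,:,::-1],None,fx=1.5,fy=1.5),alpha=1.3))
    try:
        a,b,k,P=captop(robot.camera_info(n),im,d,.15,.3,(.48,.65,-.15,0)); print(n,k,a.round(4),b.round(4),tomix(a).round(4),tomix(b).round(4))
    except Exception as e: print(n,e)
E
python3 crank2.py
```

```text
held 2.299999999999997
150 [-4.  -3.6 -0.1] 5.4
120 [-3.2 -4.8 -0.8] 5.8
90 [-2.9 -3.5 -2.3] 5.1
60 [-4.3 -2.8  4.6] 6.9
30 [-4.5 -4.6  0.1] 6.4
20 [-3.1 -5.5 -0.8] 6.4
10 [-2.1 -6.  -2.4] 6.8
5 [-2.7 -5.4 -2.2] 6.4
2 [-2.3 -5.9 -1.8] 6.6
0 [-4.4 -3.4  6.5] 8.6
-1.5 [-8.  -1.1 16.3] 18.2
stop at -1.5
51.175 -1.5
53.025
side 77 [ 0.562  -0.0722  0.197 ] [ 0.5621 -0.0697  0.1973] [0.001  0.0022] [0.0017 0.0045]
top 265 [ 0.5623 -0.0768  0.1977] [ 0.5622 -0.0761  0.1974] [ 0.0002 -0.0024] [ 0.0004 -0.0017]
```

View pics/side8.png

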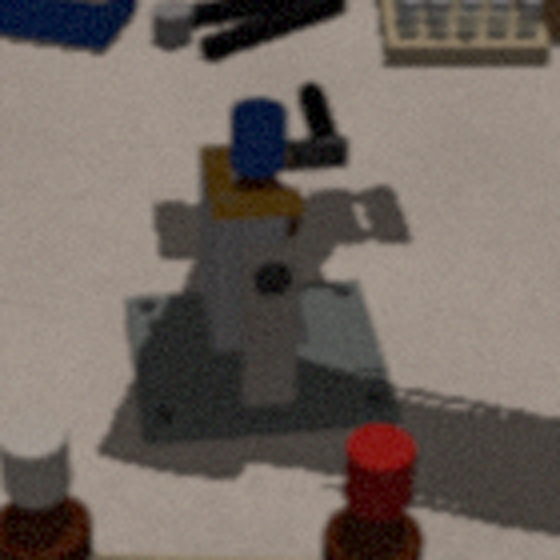

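The bottle is upright at the seat (cap top about (0.562,-0.0745), z 0.197) and the rotor is back at its start stop. It's 53 s, so next is extracting and placing it.

```bash
cat > out.py <<'E'
from rig import robot
from h import *
robot.goto(m2w(0,0,.24),RM); robot.move_gripper(.75)
robot.servo_line(m2w(0,0,.139),speed=.18)
robot.move_gripper(0); w=robot.read_grip_width(); p=robot.read_position(); print('w',w,p,robot.read_t())
if not .35<w<.45: print('BAD'); raise SystemExit
f0=robot.read_force()
robot.servo_line(m2w(0,0,.142),speed=.05); print((robot.read_force()-f0).round(1))
for x in(-.03,-.06,-.125):
    robot.servo_line(m2w(x,0,.142),speed=.12); f=robot.read_force()-f0; print(x,f.round(1))
    if np.linalg.norm(f)>20: print('SNAG'); raise SystemExit
robot.servo_line(m2w(-.125,0,.285),speed=.25)
T=[.5055,.3265]
robot.goto([*T,.285],RB); f0=robot.read_force()
im,d=robot.grab_frame('side'); cv2.imwrite('pics/side9.png',cv2.resize(im[:,:,::-1],None,fx=1.5,fy=1.5))
print(robot.read_t(),robot.read_position(),robot.read_grip_width())
E
python3 out.py
```

```text
w 0.40332262749897835 [ 0.56154372 -0.07479647  0.13937462] 56.1
[-0.3  1.1 -3.7]
-0.03 [ 0.4  1.4 -5.4]
-0.06 [ 0.6  0.7 -5.6]
-0.125 [ 0.5  2.1 -5. ]
60.2167 [0.50583004 0.32540266 0.28527369] 0.40457245115714185
```

View pics/side9.png

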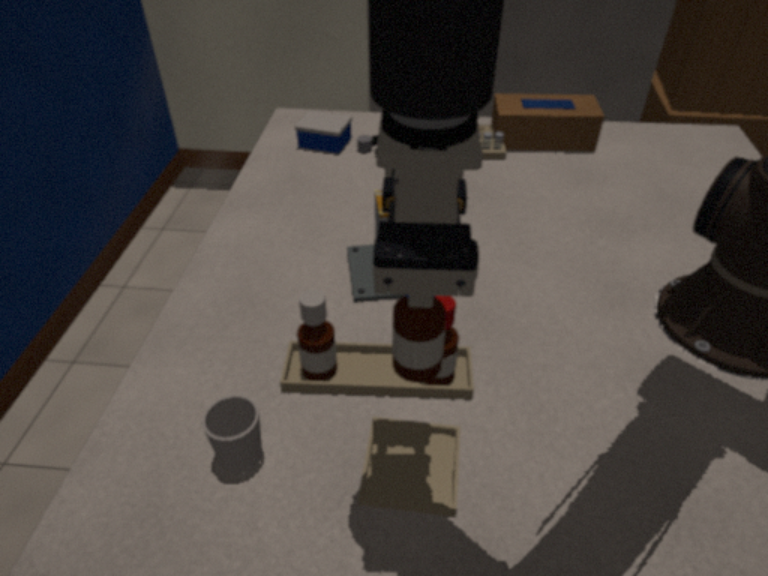

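The bottle hangs upright above the tray at (418,340). I'll lower it, feeling for contact.

```bash
cat > put.py <<'E'
from rig import robot
from h import *
T=[.5055,.3265]
robot.servo_line([*T,.097],speed=.17); robot.dwell(.1); f0=robot.read_force()
for z in np.arange(.095,.0879,-.001):
    robot.servo_line([*T,z],speed=.03); f=robot.read_force()-f0; print(z.round(4),f.round(1))
    if f[2]>2.5: break
robot.move_gripper(.75); robot.servo_line([*T,.24],speed=.3); 
print(robot.read_t())
robot.servo_line([.42,.26,.30],speed=.3)
im,d=robot.grab_frame('side'); cv2.imwrite('pics/side10.png',cv2.resize(im[:,:,::-1],None,fx=1.5,fy=1.5))
a,b,k,P=captop(robot.camera_info('side'),im,d,.1,.3,(.4,.6,.25,.42)); print(k,a.round(4),b.round(4),robot.read_t())
E
python3 put.py
```

```text
0.095 [-1.1  0.7 -0.8]
0.094 [-1.5  1.1 -0. ]
0.093 [-1.7  0.6 -1. ]
0.092 [-0.1 -0.6 -0.2]
0.091 [-1.   0.2  3. ]
64.2083
110 [0.4317 0.2917 0.5539] [0.4313 0.3006 0.5526] 64.825
```

View pics/side10.png

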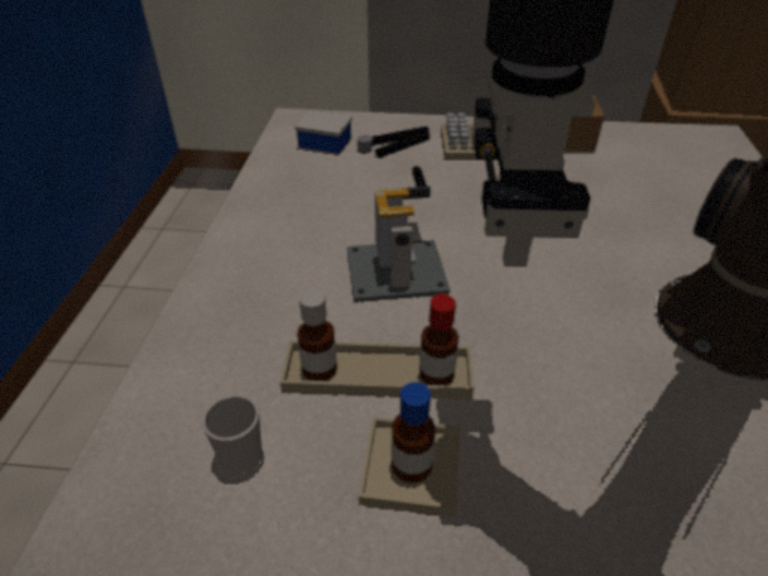

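The blue-capped bottle stands upright in the tray at (414,435). The white and red bottles and the beaker are where they were, and the gripper is clear. Handing in at about 65 s.

```bash
python3 -c "
from rig import robot
robot.job_done(); print(robot.read_t())"
```

```text
the job is handed in; nothing more can be done
the job is handed in; nothing more can be done
```

The job is done and handed in at about 65 s, within the 72 s limit. I slid the blue-capped bottle into the mixer, released it and cranked it to the far stop. I held it upside down for 2.3 s, cranked back to the start stop, and set it upright in the square tray with about 3 N of contact.

The last picture shows it standing upright in the tray. The white and red bottles and the beaker are where they were, and the gripper is clear.

Some things did not go cleanly:
- **Cameras:** the two views disagreed by 3–4 mm in y, so I used the average of both.
- **Finger tips:** the real tips were about 27 mm higher than the reported tool position. My first grip on the cap was therefore shallow, and my first try at the crank missed it without moving it. I corrected for this afterwards.
- **Seating:** my first insertion read 1 to 3.5 mm short, so I re-gripped and pushed again. Before cranking it read about 1 mm short of the seat in my mixer frame. The cranking then moved it about 2 mm further in, so it was not fully against the rails at release.
- **Final height check:** the automatic measurement of the cap top in the tray picked up the arm instead and gave a useless number. I judged the final pose from the picture and the contact force.

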